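# Make the insole sander safe and raise its counterweighted guard

### The job

Press the red stop button of the bench sander fully down, then with the fingertips push the yellow drum guard up by its orange side handle, past its balance point, so that it swings back against its stop and stays raised by itself. Push it up smoothly without flinging it, and leave the hammer, insole, cup and tin where they are.

Things in the scene. Friction and masses are not known exactly. Their poses are not given: they have to be found in the camera images.
- sander: bench drum sander, fixed to the table. Origin at table level under the middle of the drum; x points from the operator's (robot's) side to the back, y left, z up. Grey bed 30 mm high, x -140 to 130, y -120 to 280 mm. Drum 80 mm diameter, 100 mm long, axis along y at height 135 mm. Blue motor, 105 mm diameter, y 100 to 270 mm, top 188 mm high. Work rest before the drum, top at 106 mm
- stop_button_top (a point): centre of the top face of the red stop button (38 mm diameter), which faces up on a yellow switch box at the left front of the sander, in front of the motor; pressed straight down
- stop_button (a joint): travel of the stop button in m: 0 out, 0.006 fully in; spring-loaded, about 5 N holds it fully in, and it comes out again when let go
- guard_hinge (a point): middle of the guard's hinge axis, behind the drum, fixed on the sander 75 mm behind its origin and 115 mm above the table; the hinge axis is level, along the sander's y axis
- guard (a joint): angle of the yellow guard in rad: 0 lowered over the drum, on its stop; grows as its front swings up and back; 1.5 raised, on the rear stop. A dark counterweight bar sits behind the hinge. Below the balance point (about 0.72) it falls shut; beyond it, it swings on to 1.5 by itself, damped, in about 1 s, and stays. Lifting it off its lower stop takes 2 to 4 N at the handle
- guard_handle (a point): middle of the orange handle sleeve: a round bar 20 mm thick, 105 mm long, level and along the hinge axis, sticking out to the right (sander's -y); its inner end is 25 mm from the yellow cheek. Guard lowered: 130 mm in front of, 55 mm above and 145 mm right of point guard_hinge; it moves on a 141 mm circle about the hinge axis. Free space below, in front and right of it
- hammer: bystander: hammer with red handle, 270 mm long, lying to the right of the insole; origin at its underside, half-way along
- insole: bystander: white insole, 258 mm long, 84 mm wide, at most 24 mm high, lying flat to the right of the sander's bed; origin at its underside, long axis x
- cup: bystander: yellow cup, 74 mm diameter, 95 mm high, standing to one side of the sander; origin at the middle of its underside
- tin: bystander: tin with a green label, 70 mm diameter, 85 mm high, standing on the other side of the sander; origin at the middle of its underside

How it is judged:
By the outcome, as a careful person would: the job done as asked, in the order asked, and still so for the second after the job is handed in, with the robot touching nothing.
It also fails if it takes over 53 s, if anything falls off the work surface, if the arm or the gripper's body presses on something with over 40 N, if the wrist force passes 120 N, or if a joint passes its speed limit or range.

### The arm

A 7-joint arm with a two-finger parallel gripper is mounted at the origin on the work surface. World frame = base frame: x ahead of the robot, y to its left, z up, the work surface at z = 0. Lengths are in m, angles in rad, forces in N, time in s.
With the tool pointing down it reaches from about 0.35 to 0.9 m from the base axis. Payload 8.1 kg.
Tool frame: the origin (TCP) lies on the mounting face of the last link; the fingertips stand manip.tips_ahead ahead of it and the grasp point (between the pads) lies 159 mm ahead of it (manip.tips_ahead is the distance from the TCP to the fingertips, in m); z points along the fingers, y is the line along which they close (so a half turn about z gives the same grasp; the last joint's range is limited). The gripper opens to 92 mm and grips with 3 to 60 N. Pads are 19 mm wide; open, the fingers measure 130 mm over their backs; the gripper's body (75 mm by 190 mm) begins 47 mm behind the grasp point.
Start: joints at [-1.342, 0.434, 0.025, 1.573, -0.012, 1.134, -0.075], TCP at [0.204, 0.591, 0.405] pointing down, gripper open.
Joint ranges: [-2.62, 2.62], [-0.44, 2.09], [-1.27, 1.32], [0.08, 2.57], [-1.32, 4.46], [0.12, 2], [-2.74, 2.74]. Speed limits (rad/s): [2.22, 2.22, 3.01, 3.01, 3.14, 3.14, 3.14].

### API

Orientations are given as a unit quaternion [w, x, y, z].
In Python, from station import monitor, cams, order, manip gives the robot as it stands. The module is installed in compiled form; this text tells all that it offers.
- The arm moves only by the shell command python3 -m handwheel 'ROWS'. ROWS is JSON, a list of rows, each a list of 3 entries, a list of its own where there are three numbers: the shift along the tool's x, y, z in m, then the turn, a rotation vector about the tool's x, y, z in degrees, then the opening, from -1 (shut) to 1 (fully open), so that 0 is half open. In form: [[[x, y, z], [ax, ay, az], hand], ...]. A call has 1 to 10 rows; each row is the pose to reach, as a shift and turn from the pose commanded when the call began, along the tool's axes at that moment; what a row does not reach only later rows make up. A row lasts 1/12 s, in which the tool goes at most 41.7 mm and 7.16 degrees, less where a joint would pass 70% of its speed; a pose out of reach is approached as far as the arm can. A call with a gripper value outside its range is refused whole. The fingers move at their own pace and stop on an object; the grip force is fixed at half the most. Time passes only in rows, so rows that repeat a pose let the fingers close. It gives the time, the measured TCP pose, the force, the opening and the grip force at its end, in the units of the state.
- monitor.observe(): the state, without advancing time (a new reading comes with each control period).
- cams.camera(name): name is "side" or "top"; returns a dict with "image" (480x640x3 uint8, blue, green, red), "depth" (480x640 float32, m along the optical axis (not along the pixel's ray), 0 where there is no reading), "fx", "fy", "cx", "cy" (pixels), "k1" (the pictures are not rectified: a ray, as slopes to the right and down, at radius r is drawn at 1 + k1 r^2 times it, then the intrinsics apply), "R" (3x3) and "t" (3): a world point X has camera coordinates R X + t. Camera axes: x right, y down, z forward; pixel columns grow to the right and rows downward; lengths in m; the calibration is good to about 2 mm. A picture is of the moment at which its call begins.
- order.close_job(): hands the job in; it is judged then, once.
The state is a dict: "t": time; "joint_positions": joint angles; "qvel": joint speeds; "joint_efforts": joint torques, N m; "eef_pos": TCP position; "ee_rot": TCP orientation; "contact_force": force on the tool from outside, world axes, zero at the start; "ft_torque": the same for the moment, N m; "finger_gap": finger opening in m; "grasp_force": force on a finger pad.
Only numpy, scipy, OpenCV 4.12 (cv2) and the standard library are available. Lean on these libraries where they do the work, as an engineer would, in place of code of your own. Each camera call takes 0.05 s, during which the arm holds its last target. There are 200 camera calls.

## Working session

There is one attempt and no reset: what is moved stays moved. The work goes in short steps, Python scripts to look and compute and a shell command to move; the robot and the scene stay as the last step left them, time stands still between calls to the robot, and variables do not carry over. Pictures are saved under pics/ and viewed, at most 10 in all, crops included, and the job is handed in when it is done.

```bash
mkdir -p pics
cat > h.py <<'E'
import numpy as np, cv2
from station import monitor, cams, order, manip
def rays(c,px):
    K=np.array([[c["fx"],0,c["cx"]],[0,c["fy"],c["cy"]],[0,0,1.]])
    u=cv2.undistortPoints(np.array(px,float).reshape(-1,1,2),K,np.array([c["k1"],0,0,0,0.]),).reshape(-1,2)
    R=np.array(c["R"]);o=-R.T@np.array(c["t"])
    return o,np.c_[u,np.ones(len(u))]@R
def onplane(c,px,z):
    o,d=rays(c,px); return o+d*((z-o[2])/d[:,2])[:,None]
def bydepth(c,px):
    o,d=rays(c,px); return np.array([o+di*c["depth"][int(round(p[1])),int(round(p[0]))] for p,di in zip(px,d)])
E
python3 - <<'E'
from h import *
for n in("top","side"):
    c=cams.camera(n); cv2.imwrite(f"pics/{n}0.png",c["image"]); np.savez(f"{n}0.npz",**c)
    print(n,-np.array(c["R"]).T@c["t"],c["fx"],c["k1"])
print(manip.tips_ahead, monitor.observe())
E
```

```text
top [0.4241043  0.05779303 1.17821236] 470.4339472084824 -0.055079712166642134
side [-0.06236855 -0.77070264  1.08994388] 550.1618602525091 -0.1310429230313983
0.178 {'t': 0.1, 'joint_positions': array([-1.34162068,  0.43513197,  0.02496082,  1.57397567, -0.01155998,
        1.13398714, -0.07509844]), 'qvel': array([ 0.00010271, -0.00160251, -0.00123516,  0.00109255,  0.00252217,
       -0.00144285,  0.00011783]), 'joint_efforts': array([ 4.42510966e-03, -6.69134331e+01,  9.88743715e-01, -3.15146756e+01,
       -6.05080370e-02,  3.74399393e-02,  3.12598263e-05]), 'eef_pos': array([0.20354037, 0.59071984, 0.40404817]), 'ee_rot': array([-3.51642810e-05,  1.65147221e-01,  9.86268693e-01, -6.78163665e-04]), 'contact_force': array([ 0.25011126, -0.06775414,  0.22247543]), 'ft_torque': array([-0.02345816, -0.00421047, -0.02399295]), 'grasp_force': 0.0, 'finger_gap': 0.09200494762284778}
```

View pics/top0.png

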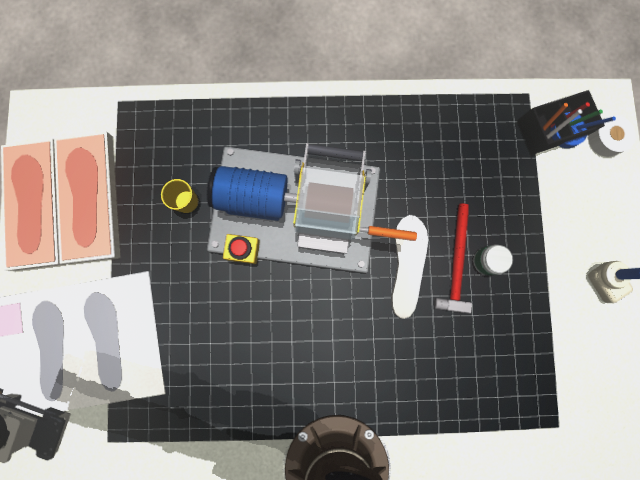

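View pics/side0.png

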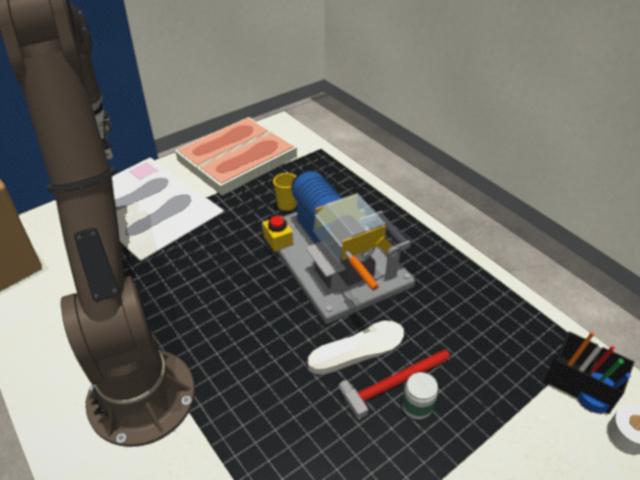

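The top view shows the button at (239,247), the handle from (369,231) to (417,236), the bed corners near (230,148), (380,166), (368,272) and (209,250), the cup at (179,197) and the tin at (496,260). The side view shows the same layout, with clear space in front of and below the handle, and the insole low down to its right.

Run:
```python
from h import *
from scipy.spatial.transform import Rotation as Ro
C={n:dict(np.load(f"{n}0.npz")) for n in("top","side")}
def mask(c,lo,hi,box):
    m=cv2.inRange(cv2.cvtColor(c["image"],cv2.COLOR_BGR2HSV),lo,hi); k=np.zeros_like(m); x0,y0,x1,y1=box; k[y0:y1,x0:x1]=255
    return m&k
def tri(a,b):
    o1,d1=rays(C["top"],[a]);o2,d2=rays(C["side"],[b]);d1=d1[0];d2=d2[0]
    s=np.linalg.lstsq(np.c_[d1,-d2],o2-o1,rcond=None)[0]; return (o1+s[0]*d1+o2+s[1]*d2)/2, np.linalg.norm(o1+s[0]*d1-o2-s[1]*d2)
H={}
for n,box,bb in(("top",(350,215,430,250),(225,235,255,260)),("side",(335,245,390,295),(265,210,292,232))):
    c=C[n]
    m=mask(c,(5,150,120),(18,255,255),box); p=np.argwhere(m)[:,::-1].astype(float)
    (cx,cy),(w,h),a=cv2.minAreaRect(p.astype(np.float32)); mu=p.mean(0); v=np.linalg.svd(p-mu,full_matrices=False)[2][0]; v*=np.sign(v[0]); pr=(p-mu)@v
    e=[mu+v*pr.min(),mu+v*pr.max()]; b=mask(c,(0,150,100),(4,255,255),bb)|mask(c,(175,150,100),(180,255,255),bb)
    q=np.argwhere(b)[:,::-1].astype(float); H[n]=(e,mu,q.mean(0)); print(n,"handle",e,mu,len(p),"btn",q.mean(0),q.min(0),q.max(0))
    dz=bydepth(c,q); print("btn depth median",np.median(dz,0),dz[:,2].max()); print("handle depth", np.median(bydepth(c,p),0))
for i in(0,1): print("end",tri(H["top"][0][i],H["side"][0][i]))
print("mid",tri(H["top"][1],H["side"][1]),"btn",tri(H["top"][2],H["side"][2]))
print("ends z.17",onplane(C["top"],H["top"][0],.175))
B=onplane(C["top"],[(230,148),(380,166),(368,272),(209,250)],.03); print("bed",B)
L=np.array([[.13,.28],[.13,-.12],[-.14,-.12],[-.14,.28]]); 
A=(B[:,:2]-B[:,:2].mean(0)); l=L-L.mean(0); U,S,Vt=np.linalg.svd(l.T@A); R2=(U@Vt).T
yaw=np.arctan2(R2[1,0],R2[0,0]); o=B[:,:2].mean(0)-R2@L.mean(0); print("yaw deg",np.degrees(yaw),"origin",o)
print("hinge",o+R2@[.075,0],"handle pred",o+R2@[-.055,-.145],"axes",R2)
print("tool R",Ro.from_quat(monitor.observe()["ee_rot"],scalar_first=True).as_matrix().round(3))
```

```text
top handle [array([368.64603557, 229.58949683]), array([415.9916239 , 236.06127703])] [391.89795918 232.76785714] 392 btn [238.53110048 247.215311  ] [231. 239.] [246. 255.]
btn depth median [0.52366839 0.21367566 0.10486432] 0.11068805368911483
handle depth [ 0.53928563 -0.1245964   0.17799871]
side handle [array([350.86969532, 256.70732871]), array([375.08993392, 286.92792263])] [362.99022801 271.83061889] 307 btn [276.46825397 221.02380952] [270. 216.] [284. 226.]
btn depth median [0.52284548 0.2101235  0.10327849] 1.0899438796521723
handle depth [ 0.53765502 -0.12931475  0.17614429]
end (array([ 0.54734322, -0.07542095,  0.17671253]), np.float64(0.0009766402289785858))
end (array([ 0.53205968, -0.17882934,  0.17127299]), np.float64(0.0006933675476792674))
mid (array([ 0.54053301, -0.12668462,  0.17172729]), np.float64(0.0007647158887350684)) btn (array([0.52402726, 0.21479407, 0.10016687]), np.float64(0.000532933277520801))
ends z.17 [[ 0.54797616 -0.07591016  0.175     ]
 [ 0.53136467 -0.17775962  0.175     ]]
bed [[ 0.78196882  0.24611612  0.03      ]
 [ 0.72641028 -0.13092662  0.03      ]
 [ 0.46189376 -0.08927991  0.03      ]
 [ 0.52518463  0.29748848  0.03      ]]
yaw deg -9.246786740244197 origin [0.61594442 0.00108565]
hinge [ 0.68996983 -0.01096589] handle pred [ 0.53835948 -0.13319233] axes [[ 0.98700538  0.16068721]
 [-0.16068721  0.98700538]]
tool R [[-0.945  0.326 -0.   ]
 [ 0.326  0.945 -0.001]
 [-0.    -0.001 -1.   ]]
```

```bash
python3 -m handwheel '[[[-0.426,-0.252,0.04],[0,0,-9.8],-1],[[-0.426,-0.252,0.04],[0,0,-9.8],-1],[[-0.426,-0.252,0.04],[0,0,-9.8],-1],[[-0.426,-0.252,0.04],[0,0,-9.8],-1],[[-0.426,-0.252,0.04],[0,0,-9.8],-1],[[-0.426,-0.252,0.04],[0,0,-9.8],-1],[[-0.426,-0.252,0.04],[0,0,-9.8],-1],[[-0.426,-0.252,0.04],[0,0,-9.8],-1],[[-0.426,-0.252,0.04],[0,0,-9.8],-1],[[-0.426,-0.252,0.04],[0,0,-9.8],-1]]'
```

```text
t: 0.93
eef_pos: [0.4735, 0.2727, 0.3709]
ee_rot: [-0.0, 0.08, 0.997, -0.0]
contact_force: [0.6, 0.3, 1.1]
finger_gap: 0.0298
grasp_force: 0.0
```

```bash
python3 -m handwheel '[[[-0.059,-0.05,0.02],[0,0,0],-1],[[-0.059,-0.05,0.04],[0,0,0],-1],[[-0.059,-0.05,0.06],[0,0,0],-1],[[-0.059,-0.05,0.06],[0,0,0],-1],[[-0.059,-0.05,0.06],[0,0,0],-1],[[-0.059,-0.05,0.06],[0,0,0],-1]]'
python3 - <<'E'
from h import *
c=cams.camera("side"); cv2.imwrite("pics/s1.png",cv2.resize(c["image"][120:300,200:440],None,fx=3,fy=3))
E
```

```text
t: 1.43
eef_pos: [0.5225, 0.2171, 0.3119]
ee_rot: [-0.0, 0.079, 0.997, 0.0]
contact_force: [-0.2, 1.2, 0.4]
finger_gap: 0.0005
grasp_force: 0.0
```

View pics/s1.png

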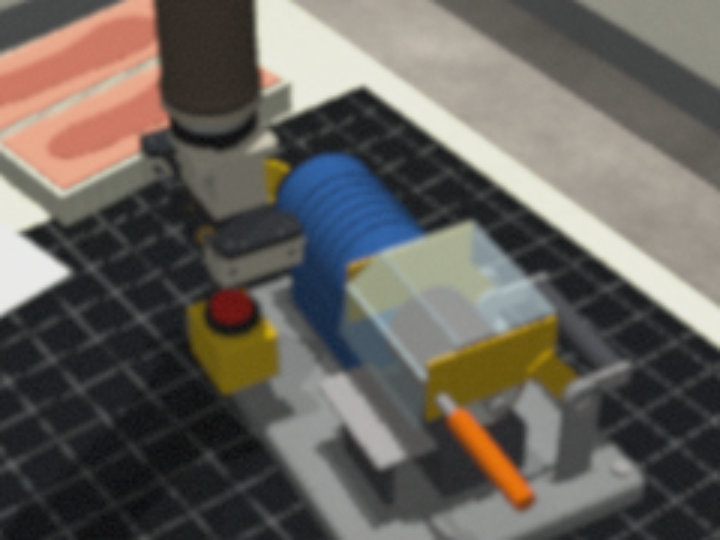

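The crop shows the closed fingers just above the red button, which is at (232,308), and clear of the motor. I'll press now.

```bash
python3 -m handwheel '[[[0,-0.003,0.01],[0,0,0],-1],[[0,-0.003,0.02],[0,0,0],-1],[[0,-0.003,0.026],[0,0,0],-1],[[0,-0.003,0.03],[0,0,0],-1],[[0,-0.003,0.033],[0,0,0],-1],[[0,-0.003,0.035],[0,0,0],-1],[[0,-0.003,0.036],[0,0,0],-1],[[0,-0.003,0.036],[0,0,0],-1]]'
```

```text
t: 2.15
eef_pos: [0.522, 0.2129, 0.2769]
ee_rot: [-0.0, 0.08, 0.997, 0.0]
contact_force: [-10.7, -2.0, 25.2]
finger_gap: 0.0005
grasp_force: 12.3
```

25 N is well above the 5 N needed, and the tips have gone about 6 mm below the measured button top, so the button is fully in. I'll hold briefly, then go up and across with a 45° forward tilt.

```bash
python3 -m handwheel '[[[0,-0.003,0],[0,0,0],-1],[[0,0,0],[0,0,0],-1],[[0,0,-0.02],[0,0,0],-1],[[0,0,-0.06],[0,0,0],-1],[[0,0,-0.1],[0,0,0],-1],[[0.03,-0.02,-0.12],[0,0,0],-1],[[0.06,-0.045,-0.12],[0,0,0],-1],[[0.085,-0.075,-0.12],[0,0,0],-1],[[0.1,-0.11,-0.12],[0,-6,0],-1],[[0.105,-0.15,-0.12],[0,-12,0],-1]]'
python3 -m handwheel '[[[0,-0.04,0],[0,0,0],-1],[[0,-0.08,0],[0,0,0],-1],[[0,-0.12,0],[0,0,0],-1],[[0,-0.16,0],[0,0,0],-1],[[0,-0.2,0],[0,0,0],-1],[[0,-0.212,0],[0,0,0],-1],[[0,-0.212,0],[0,0,0],-1]]'; python3 -c "
from h import *;print(monitor.observe()['joint_positions'].round(2))"
```

```text
t: 2.98
eef_pos: [0.393, 0.0814, 0.395]
ee_rot: [0.106, 0.079, 0.991, -0.008]
contact_force: [0.6, -1.5, 0.4]
finger_gap: 0.0007
grasp_force: 0.0
t: 3.57
eef_pos: [0.3599, -0.1309, 0.3954]
ee_rot: [0.105, 0.083, 0.991, -0.009]
contact_force: [-1.1, 0.2, 0.0]
finger_gap: 0.0005
grasp_force: 0.0
[-0.3  -0.06  0.5   2.23  0.03  0.75  1.59]
```

```bash
python3 -m handwheel '[[[0,0,0.01],[0,-5,0],-1],[[0,0,0.02],[0,-10,0],-1],[[0.008,0,0.04],[0,-15,0],-1],[[0.013,0,0.06],[0,-20,0],-1],[[0.017,0,0.08],[0,-25,0],-1],[[0.021,0,0.1],[0,-30,0],-1],[[0.025,0,0.12],[0,-33,0],-1],[[0.031,0,0.144],[0,-33,0],-1],[[0.031,0,0.144],[0,-33,0],-1],[[0.031,0,0.144],[0,-33,0],-1]]'; python3 -c "
from h import *
from scipy.spatial.transform import Rotation as Ro
s=monitor.observe();print(s['joint_positions'].round(2));R=Ro.from_quat(s['ee_rot'],scalar_first=True).as_matrix();print(R.round(3),s['eef_pos']+R[:,2]*.178)
c=cams.camera('side'); cv2.imwrite('pics/s2.png',cv2.resize(c['image'][150:350,200:440],None,fx=3,fy=3))"
```

```text
t: 4.4
eef_pos: [0.3707, -0.104, 0.3511]
ee_rot: [0.32, 0.108, 0.94, 0.037]
contact_force: [0.9, 0.5, -0.9]
finger_gap: 0.0003
grasp_force: 0.0
[-0.09 -0.04  0.28  2.47 -1.08  0.12  2.57]
[[-0.771  0.18   0.61 ]
 [ 0.227  0.974 -0.   ]
 [-0.595  0.138 -0.792]] [ 0.47932596 -0.10398212  0.21015474]
```

View pics/s2.png

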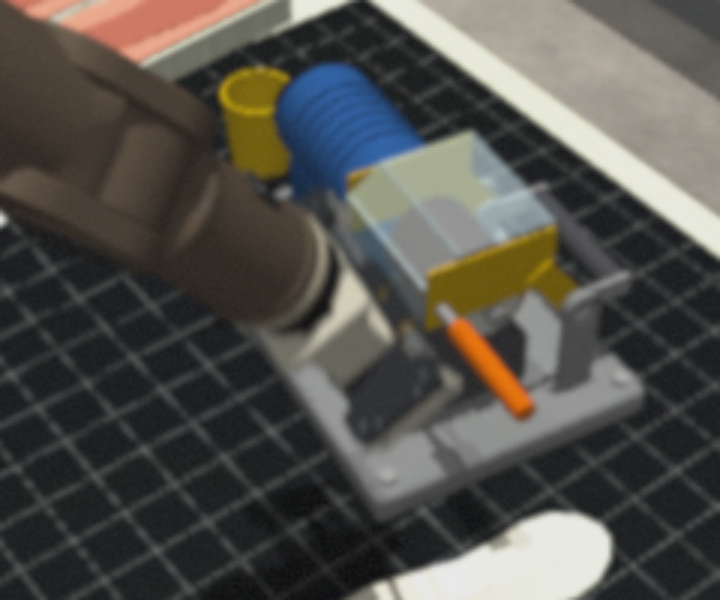

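The crop shows the fingers in front of the guard with the handle clear, but joint 6 is at its 0.12 limit. A smaller tilt of 28° is also enough for this circle, so I'll compute the shifts for that.

```bash
cat > plan.py <<'E'
import sys
from h import *
from scipy.spatial.transform import Rotation as Ro
# usage: tilt_deg  (guard angle, standoff) pairs
H=np.array([.690,-.011,.115]); f=np.array([.987,-.161,0]); l=np.array([.161,.987,0]); up=np.array([0,0,1.])
th=np.radians(float(sys.argv[1])); d=f*np.sin(th)-up*np.cos(th); n=f*np.cos(th)+up*np.sin(th)
s=monitor.observe(); R=Ro.from_quat(s["ee_rot"],scalar_first=True).as_matrix()
Rd=np.c_[np.cross(l,d),l,d]; print("rotvec",np.degrees(Ro.from_matrix(R.T@Rd).as_rotvec()).round(1))
for a in sys.argv[2:]:
    g,so=map(float,a.split(",")); e=np.arctan2(.055,.13)+g
    P=H-l*.173+.1412*(-f*np.cos(e)+up*np.sin(e)); T=P-n*(.0195+so)-d*.158
    print(g,so,"shift",(R.T@(T-s["eef_pos"])).round(4),"tcp",T.round(3))
print("joints",s["joint_positions"].round(2),"F",s["contact_force"].round(1),"tips",(s["eef_pos"]+R[:,2]*.178).round(3))
E
python3 plan.py 28 0,.03
```

```text
rotvec [ 6.5  9.7 -5.9]
0.0 0.03 shift [-0.0019 -0.04    0.0822] tcp [ 0.417 -0.142  0.286]
joints [-0.1  -0.04  0.29  2.47 -1.1   0.12  2.59] F [1.5 0.7 3.2] tips [ 0.483 -0.102  0.216]
```

```bash
python3 -m handwheel '[[[0,-0.01,0],[3,5,-3],-1],[[0,-0.02,0],[6.5,9.7,-5.9],-1],[[0,-0.03,0.01],[6.5,9.7,-5.9],-1],[[0,-0.04,0.02],[6.5,9.7,-5.9],-1],[[0,-0.04,0.04],[6.5,9.7,-5.9],-1],[[0,-0.04,0.06],[6.5,9.7,-5.9],-1],[[-0.002,-0.04,0.082],[6.5,9.7,-5.9],-1],[[-0.002,-0.04,0.082],[6.5,9.7,-5.9],-1],[[-0.002,-0.04,0.082],[6.5,9.7,-5.9],-1]]'; python3 plan.py 28 0,.03
```

```text
t: 5.2
eef_pos: [0.4178, -0.1411, 0.2838]
ee_rot: [0.238, 0.071, 0.968, -0.023]
contact_force: [-0.9, -0.4, 0.5]
finger_gap: 0.0003
grasp_force: 0.0
rotvec [-0.2 -0.4  0.9]
0.0 0.03 shift [-0.0009 -0.0008 -0.0023] tcp [ 0.417 -0.142  0.286]
joints [-0.04  0.22  0.3   2.38 -0.93  0.12  2.56] F [-0.9 -0.4  0.5] tips [ 0.499 -0.155  0.126]
```

```bash
python3 plan.py 28 0,0.005 0,0 .1,0 .2,0 .3,0 .4,0 .5,0 .6,0 .7,0 .75,0 .8,0 .85,0
python3 - <<'E'
from h import *
c=cams.camera('side'); cv2.imwrite('pics/s3.png',cv2.resize(c['image'][150:350,200:440],None,fx=3,fy=3))
E
```

```text
rotvec [-0.2 -0.4  0.9]
0.0 0.005 shift [-0.0259 -0.0011 -0.0024] tcp [ 0.439 -0.145  0.298]
0.0 0.0 shift [-0.0309 -0.0012 -0.0025] tcp [ 0.444 -0.146  0.3  ]
0.1 0.0 shift [-0.0423 -0.0014 -0.0109] tcp [ 0.45  -0.147  0.313]
0.2 0.0 shift [-0.0544 -0.0016 -0.0181] tcp [ 0.457 -0.148  0.325]
0.3 0.0 shift [-0.0672 -0.0019 -0.0241] tcp [ 0.465 -0.15   0.336]
0.4 0.0 shift [-0.0805 -0.0021 -0.0288] tcp [ 0.475 -0.151  0.347]
0.5 0.0 shift [-0.0942 -0.0023 -0.0322] tcp [ 0.485 -0.153  0.356]
0.6 0.0 shift [-0.1082 -0.0025 -0.0341] tcp [ 0.497 -0.155  0.364]
0.7 0.0 shift [-0.1223 -0.0027 -0.0347] tcp [ 0.509 -0.157  0.371]
0.75 0.0 shift [-0.1293 -0.0028 -0.0344] tcp [ 0.515 -0.158  0.374]
0.8 0.0 shift [-0.1363 -0.003  -0.0338] tcp [ 0.521 -0.159  0.377]
0.85 0.0 shift [-0.1433 -0.0031 -0.0328] tcp [ 0.528 -0.16   0.379]
joints [-0.04  0.22  0.3   2.38 -0.93  0.12  2.56] F [-0.9 -0.4  0.5] tips [ 0.499 -0.155  0.126]
```

View pics/s3.png

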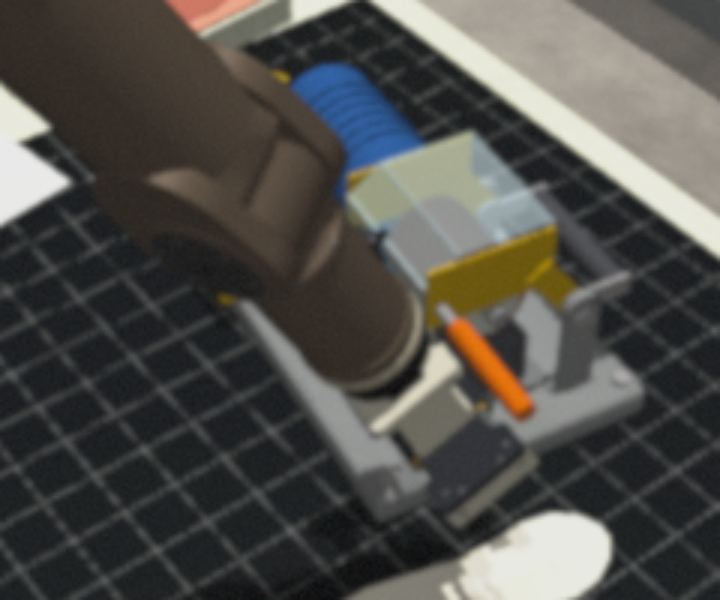

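The crop shows the tool in front of and below the handle, with a wide dark bar ending near (535,450). I'll check what that bar is by projecting the tip and reading the depth.

Run:
```python
from h import *
from scipy.spatial.transform import Rotation as Ro
c=cams.camera('side'); s=monitor.observe(); R=Ro.from_quat(s["ee_rot"],scalar_first=True).as_matrix()
K=np.array([[c["fx"],0,c["cx"]],[0,c["fy"],c["cy"]],[0,0,1.]])
pr=lambda X:(cv2.projectPoints(np.array(X,float).reshape(-1,1,3),cv2.Rodrigues(np.array(c["R"]))[0],np.array(c["t"],float),K,np.array([c["k1"],0,0,0.]))[0].reshape(-1,2)-[200,150])*3
for z in(.178,.159,.112,.05,0): print(z,pr(s["eef_pos"]+R[:,2]*z).round())
for p in[(430,480),(480,455),(520,440),(535,458),(500,490),(460,520),(490,470),(440,420),(400,430),(430,370),(480,405)]:
    X=bydepth(c,[(p[0]/3+200,p[1]/3+150)])[0]; print(p,"tool mm",(R.T@(X-s["eef_pos"])*1000).round(),"world",X.round(3))
```

```text
0.178 [[468. 451.]]
0.159 [[459. 441.]]
0.112 [[435. 414.]]
0.05 [[402. 376.]]
0 [[372. 343.]]
(430, 480) tool mm [ 42.  61. 268.] world [ 0.512 -0.096  0.026]
(480, 455) tool mm [ -8. -79.  71.] world [ 0.446 -0.226  0.226]
(520, 440) tool mm [-36. -91.  71.] world [ 0.468 -0.24   0.239]
(535, 458) tool mm [-36. -86. 109.] world [ 0.486 -0.239  0.205]
(500, 490) tool mm [ -3. -87. 110.] world [ 0.458 -0.236  0.188]
(460, 520) tool mm [ 32. -89. 105.] world [ 0.424 -0.232  0.177]
(490, 470) tool mm [ -7. -94.  70.] world [ 0.442 -0.24   0.226]
(440, 420) tool mm [ -2. -50.  50.] world [ 0.435 -0.194  0.241]
(400, 430) tool mm [ 23. -41.  42.] world [ 0.41  -0.182  0.236]
(430, 370) tool mm [-19. -38.  15.] world [ 0.435 -0.182  0.28 ]
(480, 405) tool mm [-30. -32.  94.] world [ 0.482 -0.183  0.215]
```

The bar is the end of the gripper's body (y -95, z 70–112), as the model says, and it clears the cheek by about 10 mm. Next I'll approach slowly, make contact and begin the push.

```bash
python3 -m handwheel '[[[-0.008,0,0],[0,0,0],-1],[[-0.016,0,0],[0,0,0],-1],[[-0.022,0,-0.001],[0,0,0],-1],[[-0.027,-0.001,-0.002],[0,0,0],-1],[[-0.031,-0.001,-0.003],[0,0,0],-1],[[-0.035,-0.001,-0.006],[0,0,0],-1],[[-0.039,-0.001,-0.008],[0,0,0],-1],[[-0.042,-0.001,-0.011],[0,0,0],-1]]'; python3 plan.py 28 .1,0 .2,0 .3,0 .4,0 .5,0 .6,0 .7,0 .75,0 .8,0 .85,0
```

```text
t: 5.97
eef_pos: [0.4475, -0.1468, 0.3133]
ee_rot: [0.236, 0.072, 0.969, -0.023]
contact_force: [-1.5, 0.3, -1.6]
finger_gap: 0.0004
grasp_force: 1.0
rotvec [-0.2 -0.5  0.8]
0.1 0.0 shift [-0.0019  0.      0.0012] tcp [ 0.45  -0.147  0.313]
0.2 0.0 shift [-0.014  -0.0002 -0.0061] tcp [ 0.457 -0.148  0.325]
0.3 0.0 shift [-0.0267 -0.0004 -0.0121] tcp [ 0.465 -0.15   0.336]
0.4 0.0 shift [-0.04   -0.0006 -0.0168] tcp [ 0.475 -0.151  0.347]
0.5 0.0 shift [-0.0537 -0.0008 -0.0202] tcp [ 0.485 -0.153  0.356]
0.6 0.0 shift [-0.0677 -0.001  -0.0222] tcp [ 0.497 -0.155  0.364]
0.7 0.0 shift [-0.0818 -0.0012 -0.0228] tcp [ 0.509 -0.157  0.371]
0.75 0.0 shift [-0.0889 -0.0013 -0.0225] tcp [ 0.515 -0.158  0.374]
0.8 0.0 shift [-0.0959 -0.0014 -0.0219] tcp [ 0.521 -0.159  0.377]
0.85 0.0 shift [-0.1029 -0.0015 -0.021 ] tcp [ 0.528 -0.16   0.379]
joints [-0.27  0.21  0.57  2.3  -0.72  0.24  2.35] F [-1.5  0.3 -1.6] tips [ 0.528 -0.161  0.155]
```

Contact force is light, about 2 N and directed back and down on the tool, as expected. I'll continue along the arc.

```bash
python3 -m handwheel '[[[-0.006,0,-0.003],[0,0,0],-1],[[-0.012,0,-0.006],[0,0,0],-1],[[-0.018,0,-0.009],[0,0,0],-1],[[-0.024,0,-0.012],[0,0,0],-1],[[-0.031,0,-0.014],[0,0,0],-1],[[-0.037,0,-0.016],[0,0,0],-1],[[-0.044,0,-0.018],[0,0,0],-1],[[-0.050,-0.001,-0.020],[0,0,0],-1]]'; python3 plan.py 28 .4,0 .5,0 .6,0 .7,0 .75,0 .8,0 .85,0
python3 - <<'E'
from h import *
c=cams.camera('side'); cv2.imwrite('pics/s4.png',cv2.resize(c['image'][120:320,200:440],None,fx=3,fy=3))
E
```

```text
t: 6.63
eef_pos: [0.4837, -0.153, 0.3553]
ee_rot: [0.238, 0.072, 0.968, -0.023]
contact_force: [-0.8, 1.5, -1.0]
finger_gap: 0.0004
grasp_force: 0.7
rotvec [-0.2 -0.3  0.9]
0.4 0.0 shift [0.012  0.0005 0.0034] tcp [ 0.475 -0.151  0.347]
0.5 0.0 shift [-0.0017  0.0003  0.0001] tcp [ 0.485 -0.153  0.356]
0.6 0.0 shift [-0.0157  0.0001 -0.0018] tcp [ 0.497 -0.155  0.364]
0.7 0.0 shift [-0.0298 -0.0001 -0.0024] tcp [ 0.509 -0.157  0.371]
0.75 0.0 shift [-0.0369 -0.0002 -0.0021] tcp [ 0.515 -0.158  0.374]
0.8 0.0 shift [-0.0439 -0.0003 -0.0015] tcp [ 0.521 -0.159  0.377]
0.85 0.0 shift [-0.0509 -0.0004 -0.0005] tcp [ 0.528 -0.16   0.379]
joints [-0.41  0.21  0.74  2.18 -0.56  0.37  2.19] F [-0.8  1.5 -1. ] tips [ 0.565 -0.167  0.198]
```

View pics/s4.png

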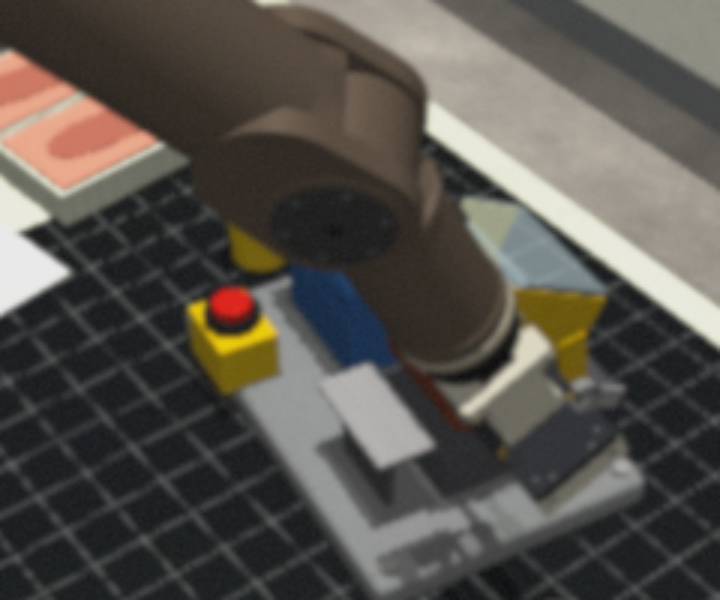

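The crop shows the guard lifted about half-way, with the glass hood at (535,250) tipping back and the button out again at (232,305). Now on past the balance point, slowing down at the end.

```bash
python3 -m handwheel '[[[-0.007,0,-0.001],[0,0,0],-1],[[-0.014,0,-0.002],[0,0,0],-1],[[-0.021,0,-0.002],[0,0,0],-1],[[-0.028,0,-0.002],[0,0,0],-1],[[-0.034,0,-0.002],[0,0,0],-1],[[-0.039,0,-0.002],[0,0,0],-1],[[-0.043,0,-0.001],[0,0,0],-1],[[-0.047,0,0],[0,0,0],-1],[[-0.050,0,0],[0,0,0],-1],[[-0.052,0,0],[0,0,0],-1]]'; python3 -m handwheel '[[[0,0,0],[0,0,0],-1],[[0,0,0],[0,0,0],-1],[[0,0,0],[0,0,0],-1],[[0,0,0],[0,0,0],-1],[[0,0,0],[0,0,0],-1],[[0,0,0],[0,0,0],-1],[[0,0,0],[0,0,0],-1],[[0,0,0],[0,0,0],-1]]'
python3 - <<'E'
from h import *
c=cams.camera('side'); cv2.imwrite('pics/s5.png',cv2.resize(c['image'][120:320,200:440],None,fx=3,fy=3))
E
```

```text
t: 7.52
eef_pos: [0.529, -0.16, 0.3789]
ee_rot: [0.238, 0.072, 0.968, -0.023]
contact_force: [1.2, 0.1, 0.4]
finger_gap: 0.0005
grasp_force: 0.0
t: 8.18
eef_pos: [0.5286, -0.16, 0.3789]
ee_rot: [0.238, 0.072, 0.968, -0.023]
contact_force: [-0.5, 0.8, -0.3]
finger_gap: 0.0004
grasp_force: 0.0
```

View pics/s5.png

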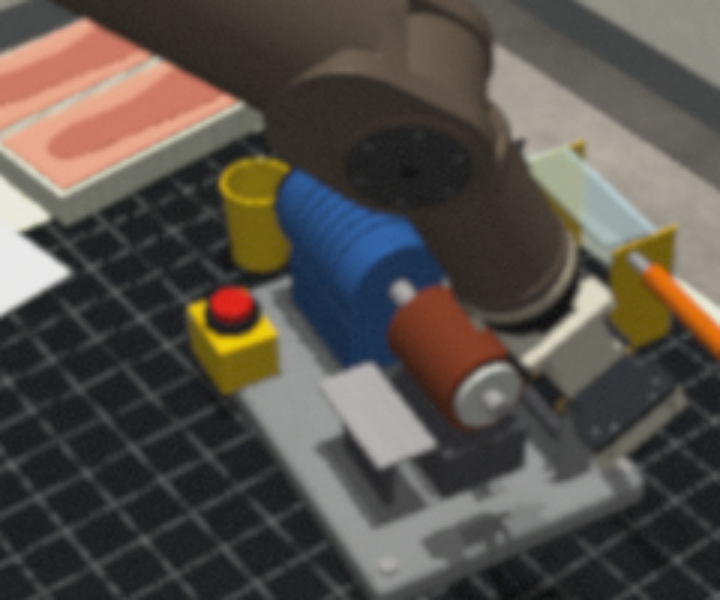

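The guard has swung back, showing the bare drum at (455,350), with its handle now at (680,300). I'll retreat up and toward the robot, then check.

```bash
python3 -m handwheel '[[[0.015,0,-0.01],[0,0,0],-1],[[0.04,0,-0.03],[0,0,0],-1],[[0.06,0,-0.05],[0,0,0],-1],[[0.08,0,-0.08],[0,0,0],-1],[[0.1,0,-0.1],[0,0,0],-1],[[0.1,0,-0.1],[0,0,0],-1],[[0.1,0,-0.1],[0,0,0],-1],[[0.1,0,-0.1],[0,0,0],-1],[[0.1,0,-0.1],[0,0,0],-1],[[0.1,0,-0.1],[0,0,0],-1]]'
python3 - <<'E'
from h import *
c=cams.camera('side'); cv2.imwrite('pics/s6.png',c['image']); print(monitor.observe()['qvel'].round(3))
E
```

```text
t: 9.07
eef_pos: [0.3958, -0.1394, 0.4209]
ee_rot: [0.238, 0.072, 0.968, -0.023]
contact_force: [0.3, 0.5, -0.1]
finger_gap: 0.0003
grasp_force: 0.0
[-0.     0.005 -0.     0.001  0.008  0.002 -0.007]
```

View pics/s6.png

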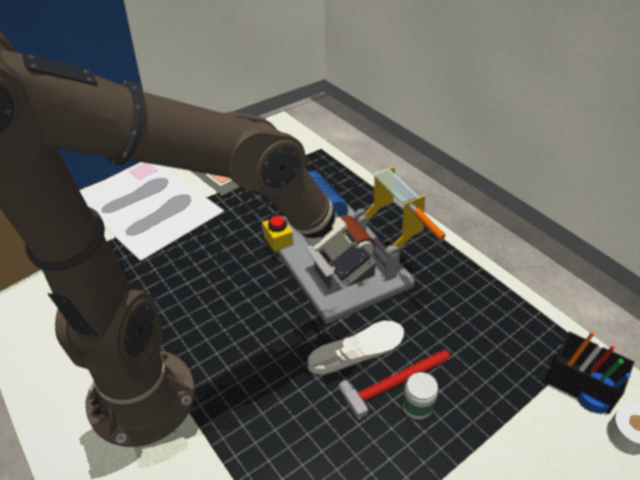

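The guard stands raised on its rear stop, with the handle at (428,222). The insole, hammer and tin are where they were, and the arm is clear.

```bash
python3 -c "
from station import order;print(order.close_job())"
```

```text
the job is handed in; nothing more can be done
None
```

I pressed the stop button fully in (25 N), then pushed the guard smoothly past its balance point; it now stays raised on its rear stop. The arm is clear, the hammer, insole, cup and tin were not touched, and I handed the job in at about 9 s.

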